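# Hold a thickness probe on the marked spot of a squared-up tank panel sample

## Robot

A 6-joint arm with a two-finger parallel gripper is mounted at the origin on a cart in front of the work surface, level with it; the furniture and walls round the work are solid. World frame = base frame: x ahead of the robot, y to its left, z up, the work surface at z = 0. Lengths are in m, angles in degrees, forces in N, time in s.
With the tool pointing down it reaches from about 0.4 to 0.925 m from the base axis. Payload 3.4 kg.
Tool frame: the origin (TCP) lies at the very end of the fingers, on their centre line; the grasp point (between the pads) lies 19 mm behind it; z points along the fingers, y is the line along which they close (so a half turn about z gives the same grasp; the last joint's range is limited). The gripper opens to 85 mm and grips with 20 to 120 N. Pads are 22 mm wide; open, the fingers measure 114 mm over their backs; the gripper's body (76 mm by 85 mm) begins 54 mm behind the grasp point. The pads swing forward as they close: fully open they stand 13 mm farther back than shut.
Start: joints at [72.966, 17.578, 86.31, -0, 76.112, -4.211], TCP at [0.128, 0.561, 0.231] pointing down, gripper open.
Joint ranges: [-179.03, 179.03], [-60, 130.46], [8.19, 133.38], [-81.62, 261.62], [5.75, 156.47], [-153.77, 153.77]. Speed limits (degrees/s): [147.25, 147.25, 180, 180, 180, 180].

## Interface

Orientations are given as a 3x3 rotation matrix whose columns are the frame's x, y, z axes.
In Python, from cell import r, fingers, planner, sensors, vision, ticket gives the robot as it stands. Calls block until the motion is done:
- r.reach(position, orientation): joint-space move of the TCP to a pose.
- r.move_straight(position, orientation=None, max_speed=0.15): straight line of the TCP; orientation=None keeps the orientation; max_speed is the mean speed in m/s.
- r.set_joints(angles): joint-space move.
- fingers.move_gripper(opening, strength=None): opening from 0.0 (shut) to 1.0 (fully open); strength is the grip in N (None keeps the last); returns when the fingers have stopped.
- r.dwell(seconds).
- planner.inverse_kinematics(position, orientation): joint angles nearest the present ones, or None.
- sensors.observe(): the state.
- vision.camera(name): name is "side" or "top"; returns a dict with "pixels" (400x640x3 uint8, blue, green, red), "range_z" (400x640 float32, m along the optical axis (not along the pixel's ray), 0 where there is no reading), "fovy" (degrees; the focal length in pixels is half the picture's height over the tangent of half this angle, whatever the lens; pixels are square), "cx", "cy" (the principal point, pixels), "R" (3x3) and "t" (3): a world point X has camera coordinates R X + t. Camera axes: x right, y down, z forward; pixel columns grow to the right and rows downward; lengths in m; the calibration is good to about 2 mm. A picture is of the moment at which its call begins.
A pose or a line that the arm cannot do raises r.PlanningError and nothing moves.
- ticket.finish_job(): hands the job in; it is judged then, once.
The state is a dict: "time": time; "joint_positions": joint angles; "joint_velocities": joint speeds; "effort": joint torques, N m; "eef_pos": TCP position; "eef_rot": TCP orientation; "wrist_force": force on the tool from outside, world axes, zero at the start; "ft_torque": the same for the moment, N m; "opening": opening from 0.0 (shut) to 1.0 (fully open); "grasp_force": force on a finger pad.
Only numpy, scipy, OpenCV 4.12 (cv2) and the standard library are available. Lean on these libraries where they do the work, as an engineer would, in place of code of your own. Each camera call takes 0.05 s, during which the arm holds its last target. There are 200 camera calls.

## Task

First push the loose white tank-panel sample square and flush into the corner of the squaring jig, against both the far fence and the left stop, while the thickness probe still stands in its holder. Then take the probe out of the holder and hold it upright on the ring mark of the panel, its broad faces parallel to the line through the ring, pressing gently so that its sprung nose is about half pushed in, with the panel staying in the corner. Finish while still holding the probe pressed there, and leave the other things on the bench where they are.

Things in the scene. Friction and masses are not known exactly. Their poses are not given: they have to be found in the camera images.
- jig: Fixed squaring jig: dark grey base plate 180 (x) x 230 (y) x 8 mm lying on the bench, bare aluminium fence along its far edge, aluminium stop along its left edge, both 14 mm thick and rising 20 mm above the plate. Origin at the centre of the plate's underside; x towards the far fence, y towards the left stop.
- jig_corner (a point): Inner corner of the jig where far fence and left stop meet, at the top of its base plate (jig x +76, y +101, z +8 mm). x points into the fence, y into the stop, z up. When the panel is in place its corner coincides with this point, axes parallel.
- panel_center (a point): Centre (half-way up) of the loose white plastic panel sample, 80 (x) x 130 (y) x 16 mm, 0.23 kg (varies), lying flat on the jig's base plate, 10 to 70 mm short of fence and stop and up to about 15 degrees askew. x across it (towards the fence), y along its long side (towards the stop), z up. Too wide to grasp from above; push its edges.
- panel_corner (a point): Lower corner of the panel at its +x, +y end, 40 mm (x) and 65 mm (y) from its centre, 8 mm below it; axes as the panel. Must come to jig_corner.
- spot (a point): Centre of the dark ring mark (22 mm across, dot in the middle) on the panel's top face, at x -8, y -18, z +8 mm from panel_center. A thin dark line 70 mm long through it runs along the panel's y. Axes as the panel.
- holder: Fixed white block 70 x 70 x 50 mm with one upright through hole, 29 mm wide, in which the probe stands. Origin at the centre of its underside on the bench.
- probe_grip (a point): Centre of the probe's black handle, 22 (x) x 34 (y) x 60 mm (z up); grasp it across x (the two broad faces). Below it a round steel barrel 24 mm across, 35 mm long, then a sprung steel nose 14 mm across standing 12 mm out. In the holder the handle's underside rests on the block's top, handle centre 80 mm above the bench; lift 50 mm or more to clear. 0.145 kg (varies).
- probe_tip (a point): Flat end of the probe's sprung nose, on the probe's axis, 77 mm below probe_grip with the nose fully out.
- nose (a joint): How far the probe's nose is pushed in, 0 (out) to 0.008 m (all the way). Spring: 1.3 N starts it moving, then 0.7 N per mm (about 4 N half-way, 6.9 N at the end, then rigid).
- pen: Bystander: yellow pH pen 149 mm long lying on the right of the bench; leave it.
- vial: Bystander: capped vial 27 mm wide, 68 mm tall at the back right; leave it.
- tee: Bystander: pale green pipe tee 80 mm long at the front left; leave it.
- drip: Bystander: small black and green drip valve 48 mm long at the front, between jig and holder; leave it.
Things that resemble listed ones, but are neither listed nor needed, are in the scene too. What is shaped like the part that bears probe_grip but red is not meant.

How it is judged:
By the outcome, as a careful person would: the job done as asked, in the order asked, and still so for the second after the job is handed in, while the arm keeps its last pose, push and grip.
It also fails if it takes over 72 s, if anything falls off the work surface, if the arm or the gripper's body presses on something with over 40 N, if the wrist force passes 120 N, or if a joint passes its speed limit or range.

## Working session

There is one attempt and no reset: what is moved stays moved. The work goes in short steps, each a Python script; the robot and the scene stay as the last script left them, time stands still between calls to the robot, and variables do not carry over. Pictures are saved under pics/ and viewed, at most 10 in all, crops included, and the job is handed in when it is done.

```bash
mkdir -p pics; ls
python3 - <<'E'
from cell import r,fingers,planner,sensors,vision,ticket
import cv2,numpy as np
for n in("top","side"):
    c=vision.camera(n); cv2.imwrite(f"pics/{n}0.png",c["pixels"]); np.savez(f"{n}0.npz",**c)
    print(n,c["fovy"],c["cx"],c["cy"],np.round(c["R"],4).tolist(),np.round(c["t"],4), (c["range_z"]>0).mean())
s=sensors.observe(); print({k:np.round(v,3).tolist() for k,v in s.items()})
E
```

```text
pics
top 45.89322638637191 321.8012402315801 198.4732589069418 [[-0.0161, -0.9998, -0.0115], [-0.9882, 0.0176, -0.1523], [0.1525, 0.0089, -0.9883]] [-0.0942  0.5391  1.6532] 0.995953125
side 52.12452448807745 326.3625569526809 197.0424930883533 [[0.9999, 0.0079, 0.013], [0.0152, -0.4856, -0.874], [-0.0005, 0.8741, -0.4857]] [-0.5409  0.0275  1.2679] 0.99600390625
{'time': 0.1, 'joint_positions': [72.969, 17.618, 86.377, 0.001, 76.111, -4.212], 'joint_velocities': [-0.081, -0.033, -0.121, 0.006, -0.042, -0.041], 'effort': [0.002, -45.853, -25.261, -0.0, 0.006, 0.0], 'eef_pos': [0.127, 0.56, 0.23], 'eef_rot': [[-0.975, 0.222, -0.001], [0.222, 0.975, -0.002], [0.0, -0.002, -1.0]], 'wrist_force': [0.052, 0.642, -0.214], 'ft_torque': [0.008, -0.035, -0.009], 'grasp_force': 0.0, 'opening': 0.999}
```

View pics/top0.png

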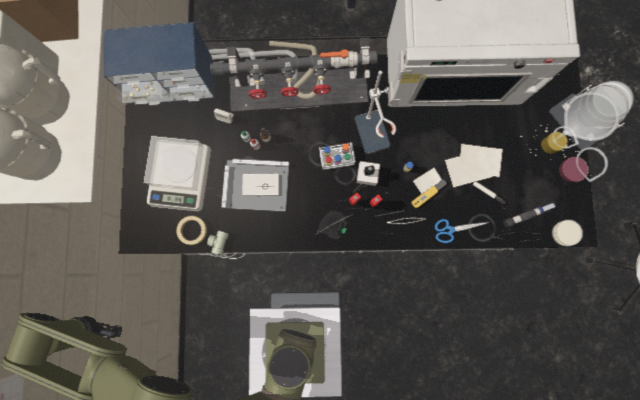

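View pics/side0.png

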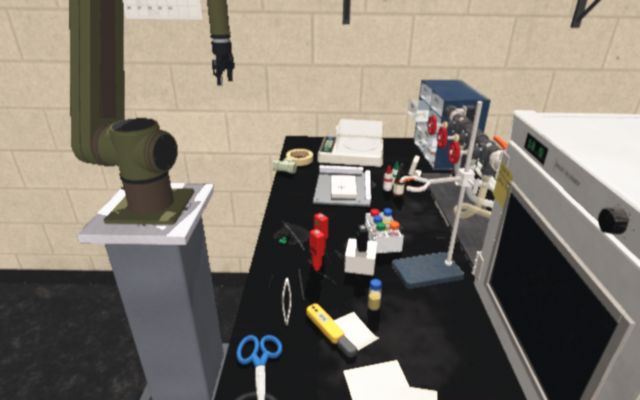

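Run:
```python
import cv2,numpy as np
t=cv2.imread("pics/top0.png"); s=cv2.imread("pics/side0.png")
up=lambda i,a,b,c,d,k:cv2.resize(i[a:b,c:d],None,fx=k,fy=k,interpolation=cv2.INTER_CUBIC)
a=up(t,150,220,215,300,4.6); b=up(t,140,215,315,400,4.6)
c=up(s,155,215,305,390,4.6); d=up(s,205,280,300,385,4.6)
f=lambda i:cv2.copyMakeBorder(i,0,350-i.shape[0],0,395-i.shape[1],cv2.BORDER_CONSTANT)
o=np.vstack([np.hstack([f(a),f(b)]),np.hstack([f(c),f(d)])])[:600]
o=cv2.resize(o,None,fx=1,fy=1);cv2.imwrite("pics/crop1.png",o);print(o.shape)
```

```text
(600, 790, 3)
```

View pics/crop1.png

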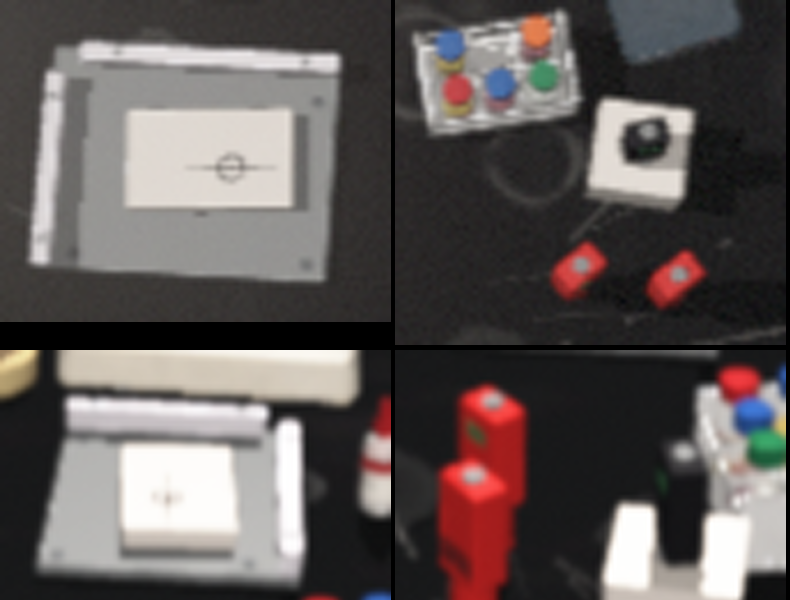

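```bash
cat > h.py <<'E'
import cv2,numpy as np
def rays(c,uv):
    f=200/np.tan(np.radians(c["fovy"])/2); uv=np.atleast_2d(uv).astype(float)
    d=np.c_[(uv[:,0]-c["cx"])/f,(uv[:,1]-c["cy"])/f,np.ones(len(uv))]
    return -c["R"].T@c["t"], d@c["R"]
def plane(c,uv,z):
    o,d=rays(c,uv); return o+d*((z-o[2])/d[:,2])[:,None]
def px(c,X):
    f=200/np.tan(np.radians(c["fovy"])/2); p=c["R"]@np.asarray(X)+c["t"]; return f*p[:2]/p[2]+[c["cx"],c["cy"]]
def cloud(c):
    v,u=np.mgrid[:400,:640]; o,d=rays(c,np.c_[u.ravel(),v.ravel()])
    return (o+d*c["range_z"].reshape(-1,1)).reshape(400,640,3)
def blobs(c,fn,box,z,K=8,amin=20):
    """contours of a mask (fn of BGR float) in box u0,v0,u1,v1; rects on plane z: centre, sizes mm, angle of long axis deg"""
    u0,v0,u1,v1=box; im=cv2.resize(c["pixels"][v0:v1,u0:u1],None,fx=K,fy=K,interpolation=cv2.INTER_CUBIC).astype(float)
    cs,_=cv2.findContours(fn(im).astype(np.uint8),cv2.RETR_EXTERNAL,cv2.CHAIN_APPROX_NONE); out=[]
    for q in cs:
        if cv2.contourArea(q)<amin*K*K: continue
        P=plane(c,(q[:,0]+.5)/K-.5+[u0,v0],z)
        (x,y),(a,b),an=cv2.minAreaRect((P[:,:2]*1000).astype(np.float32))
        if a<b: an+=90; a,b=b,a
        out.append((round(x,1),round(y,1),round(a,1),round(b,1),round((an+90)%180-90,1),P))
    return out
E
python3 - <<'E'
from h import *
t=dict(np.load("top0.npz")); s=dict(np.load("side0.npz"))
p=t["pixels"].astype(int)
for uv in [(261,186),(235,200),(260,160),(225,185),(368,165),(368,171)]: print(uv,p[uv[1],uv[0]],cloud(t)[uv[1],uv[0]].round(4))
for nm,c,box in(("top",t,(215,150,300,220)),("side",s,(305,155,385,215))):
  for thr,z in((195,.024),(195,.028),(100,.008)):
    for b in blobs(c,lambda i:i.min(2)>thr,box,z): print(nm,thr,z,b[:5])
for b in blobs(t,lambda i:i.min(2)>110,(350,155,385,190),.05): print("block",b[:5])
for b in blobs(s,lambda i:i.min(2)>110,(335,225,385,280),.05): print("block s",b[:5])
P=cloud(t)
def rect(m):
    q=P[m][:,:2]*1000; (x,y),(a,b),an=cv2.minAreaRect(q.astype(np.float32)); return len(q),q.mean(0).round(1),np.round((x,y,a,b,an),1)
v,u=np.mgrid[:400,:640]
J=(u>215)&(u<300)&(v>150)&(v<220); H=(u>350)&(u<385)&(v>155)&(v<190)
for nm,B,l,h in(("plate+",J,.005,.04),("fence",J,.0255,.034),("panel",J,.0195,.026),("block",H,.044,.056),("handle",H,.1,.125)): print(nm,rect(B&(P[...,2]>l)&(P[...,2]<h)))
Ps=cloud(s); B=(u>335)&(u<385)&(v>225)&(v<280)
for l,h in((.044,.056),(.1,.125),(.06,.1)):
    q=Ps[B&(Ps[...,2]>l)&(Ps[...,2]<h)]*1000; print("side",l,len(q),q.mean(0).round(1),q.min(0).round(),q.max(0).round())
E
```

```text
(261, 186) [161 168 174] [0.5892 0.117  0.0278]
(235, 200) [147 149 150] [0.5414 0.2136 0.0151]
(260, 160) [128 129 133] [ 0.6944  0.126  -0.0069]
(225, 185) [216 216 221] [0.5952 0.2481 0.0282]
(368, 165) [203 210 216] [ 0.6548 -0.2716  0.0504]
(368, 171) [42 42 42] [ 0.6197 -0.2653  0.1121]
top 195 0.024 (597.8, 122.1, 129.0, 76.2, 89.2)
top 195 0.024 (592.5, 249.4, 109.3, 12.0, -4.3)
top 195 0.024 (680.3, 135.5, 177.3, 12.9, 85.8)
top 195 0.028 (597.1, 121.5, 128.7, 76.1, 89.2)
top 195 0.028 (591.7, 248.6, 109.1, 11.9, -4.3)
top 195 0.028 (679.4, 134.9, 176.8, 12.9, 85.8)
top 100 0.008 (600.4, 143.3, 239.5, 188.9, 85.5)
side 195 0.024 (596.2, 118.0, 141.2, 84.9, -89.7)
side 195 0.024 (675.3, 123.8, 218.1, 18.9, 85.8)
side 195 0.024 (590.5, 247.1, 154.7, 34.2, -4.1)
side 195 0.024 (648.6, 354.5, 201.7, 34.9, 2.2)
side 195 0.028 (595.9, 110.2, 140.3, 84.4, -89.7)
side 195 0.028 (674.5, 116.0, 216.7, 18.8, 85.8)
side 195 0.028 (590.2, 238.5, 153.7, 34.0, -4.1)
side 195 0.028 (647.9, 345.3, 200.4, 34.6, 2.2)
side 100 0.008 (628.4, 214.0, 403.2, 257.4, 89.2)
side 100 0.008 (462.5, 361.3, 88.7, 28.6, 81.0)
block (627.3, -270.2, 79.3, 76.1, -9.3)
block (675.9, -215.3, 37.5, 18.9, -1.4)
block s (638.8, -265.2, 210.1, 95.1, 81.4)
plate+ (3229, array([598.2, 138.4]), array([598.4, 134.7, 311.1, 255.1,  89.1]))
fence (658, array([613.4, 145. ]), array([597.1, 141.8, 229.4, 178.9,  86.1]))
panel (507, array([606.4, 137.2]), array([596.5, 142.2, 227.8, 181.7,  85.3]))
block (233, array([ 626.8, -266.3]), array([ 639. , -256.8,   98.5,   87.1,   80.9]))
handle (64, array([ 628.5, -269.1]), array([ 628.7, -269.7,   22.2,   33.9,   12. ]))
side 0.044 502 [ 634.6 -271.9   49.5] [ 590. -314.   44.] [ 692. -170.   56.]
side 0.1 95 [ 627.1 -280.9  108.3] [ 615. -294.  100.] [ 640. -261.  115.]
side 0.06 210 [ 637.8 -270.3   77.7] [ 615. -295.   60.] [ 690. -195.  100.]
```

```bash
cat >> h.py <<'E'
from cell import r,fingers,planner,sensors,vision,ticket
JC=np.array([.597,.142]); JY=-4.2
def Rt(a):
    a=np.radians(a); c,s=np.cos(a),np.sin(a); return np.array([[-s,c,0],[c,s,0],[0,0,-1.]])
a_=np.radians(JY); EX=np.array([np.cos(a_),np.sin(a_)]); EY=np.array([-np.sin(a_),np.cos(a_)])
def W(jx,jy,z): return np.r_[JC+EX*jx/1000+EY*jy/1000,z]
def jig(p): d=(np.asarray(p)[:2]-JC)*1000; return np.array([d@EX,d@EY])
def F(n=3): 
    f=[]
    for _ in range(n): r.dwell(.02); f.append(sensors.observe()["wrist_force"])
    return np.mean(f,0)
def press(d,p,z,lim=6,step=1.,nmax=16):
    """step along jig axis d (0/1) from jig point p until the opposing force passes lim"""
    p=np.array(p,float); E=[EX,EY][d]
    for k in range(nmax):
        p[d]+=step; r.move_straight(W(*p,z),max_speed=.04); f=-F()[:2]@E
        if f>lim: break
    s=sensors.observe(); print("press",d,"cmd",p,"at",jig(s["eef_pos"]).round(1),"f",f.round(1),"t",round(s["time"],1)); return p
E
python3 - <<'E'
from h import *
R=Rt(JY+90); z=.010
fingers.move_gripper(.5); r.reach(W(-66,-20,.15),R); print(sensors.observe()["time"],F())
r.move_straight(W(-66,-20,z),R,max_speed=.12); print(F())
r.move_straight(W(-24,-20,z),max_speed=.06); print(F())
p=press(0,(-24,-20),z)
r.move_straight(W(p[0]-15,-20,z),max_speed=.1)
c=vision.camera("top"); cv2.imwrite("pics/p1.png",cv2.resize(c["pixels"][140:225,205:310],None,fx=5,fy=5,interpolation=cv2.INTER_CUBIC))
print(sensors.observe()["time"])
E
```

```text
2.7333 [-0.16734648  0.00961955 -0.41336057]
[ 0.09721209 -0.23345348  0.48123483]
[ 0.04825149  0.34351366 -0.20100983]
press 0 cmd [-15. -20.] at [-17.5 -20.1] f 6.6 t 7.8
8.1
```

View pics/p1.png

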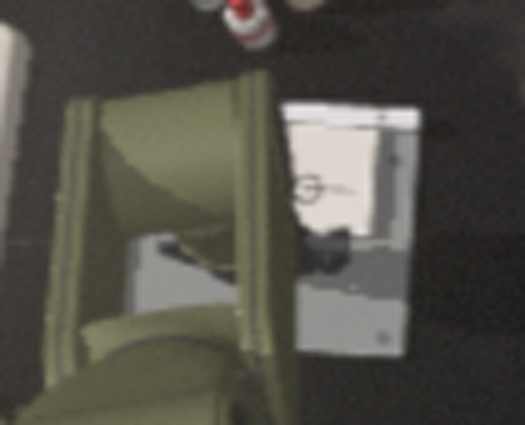

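The panel's far edge now lies along the fence (panel at crop px ~(335,180)), and the arm hides the left half. Next I push it to the stop, then nudge it at the fence again.

Run:
```python
from h import *
z=.010; s=sensors.observe(); q=jig(s["eef_pos"])
r.move_straight(W(*q,.08),max_speed=.2)
best=min((JY,JY+180),key=lambda a:abs(planner.inverse_kinematics(W(32,-110,.08),Rt(a))[5]))
r.reach(W(32,-110,.08),Rt(best)); r.move_straight(W(32,-110,z),max_speed=.12); print(F(),sensors.observe()["time"])
r.move_straight(W(32,-48,z),max_speed=.06); print(F())
p=press(1,(32,-48),z)
r.move_straight(W(32,p[1]-12,z),max_speed=.1); r.move_straight(W(32,p[1]-12,.08),max_speed=.2)
r.reach(W(-45,36,.08),Rt(JY+90)); r.move_straight(W(-45,36,z),max_speed=.12)
r.move_straight(W(-21,36,z),max_speed=.06); p=press(0,(-21,36),z,lim=8)
r.move_straight(W(p[0]-12,36,z),max_speed=.1); r.move_straight(W(p[0]-12,36,.1),max_speed=.2)
r.reach(np.array([.5,-.25,.22]),Rt(90)); print(sensors.observe()["time"])
for n in("top","side"):
    c=vision.camera(n); np.savez(n+"1.npz",**c)
t=dict(np.load("top1.npz"));s=dict(np.load("side1.npz"))
a=cv2.resize(t["pixels"][150:220,215:300],None,fx=4.6,fy=4.6,interpolation=cv2.INTER_CUBIC)
b=cv2.resize(s["pixels"][150:290,300:400],None,fx=4,fy=4,interpolation=cv2.INTER_CUBIC)
o=np.zeros((560,800,3),np.uint8); o[:a.shape[0],:a.shape[1]]=a; o[:,400:]=b; cv2.imwrite("pics/p2.png",o)
for bl in blobs(t,lambda i:i.min(2)>195,(215,150,300,220),.024): print(bl[:5],jig(np.array(bl[:2])/1000).round(1))
P=cloud(t); v,u=np.mgrid[:400,:640]; J=(u>215)&(u<300)&(v>150)&(v<220)&(P[...,2]>.0255)&(P[...,2]<.034)
print(cv2.minAreaRect((P[J][:,:2]*1000).astype(np.float32)))
```

```text
Traceback (most recent call last):
TypeError: 'NoneType' object is not subscriptable
```

Run:
```python
from h import *
z=.010
for a in(JY,JY+180):
    q=planner.inverse_kinematics(W(32,-110,.08),Rt(a)); print(a,None if q is None else np.round(q)); 
    if q is not None: best=a
r.reach(W(32,-110,.08),Rt(best)); r.move_straight(W(32,-110,z),max_speed=.12); print(F(),sensors.observe()["time"])
r.move_straight(W(32,-48,z),max_speed=.06); print(F())
p=press(1,(32,-48),z)
r.move_straight(W(32,p[1]-12,z),max_speed=.1); r.move_straight(W(32,p[1]-12,.08),max_speed=.2)
r.reach(W(-45,36,.08),Rt(JY+90)); r.move_straight(W(-45,36,z),max_speed=.12)
r.move_straight(W(-21,36,z),max_speed=.06); p=press(0,(-21,36),z,lim=8)
r.move_straight(W(p[0]-12,36,z),max_speed=.1); r.move_straight(W(p[0]-12,36,.1),max_speed=.2)
r.reach(np.array([.5,-.25,.22]),Rt(90)); print(sensors.observe()["time"])
for n in("top","side"):
    c=vision.camera(n); np.savez(n+"1.npz",**c)
t=dict(np.load("top1.npz"));s=dict(np.load("side1.npz"))
a=cv2.resize(t["pixels"][150:220,215:300],None,fx=4.6,fy=4.6,interpolation=cv2.INTER_CUBIC)
b=cv2.resize(s["pixels"][150:290,300:400],None,fx=4,fy=4,interpolation=cv2.INTER_CUBIC)
o=np.zeros((560,800,3),np.uint8); o[:a.shape[0],:a.shape[1]]=a; o[:,400:]=b; cv2.imwrite("pics/p2.png",o)
for bl in blobs(t,lambda i:i.min(2)>195,(215,150,300,220),.024): print(bl[:5],jig(np.array(bl[:2])/1000).round(1))
P=cloud(t); v,u=np.mgrid[:400,:640]; J=(u>215)&(u<300)&(v>150)&(v<220)&(P[...,2]>.0255)&(P[...,2]<.034)
print(cv2.minAreaRect((P[J][:,:2]*1000).astype(np.float32)))
```

```text
-4.2 [-1. 29. 91. -0. 60.  3.]
175.8 None
[0.0780013  0.30109566 0.59666106] 10.65
[-0.06050404  0.28917183  0.13770876]
press 1 cmd [ 32. -41.] at [ 32.2 -43. ] f 7.8 t 14.0
press 0 cmd [-14.  36.] at [-17.6  35.8] f 8.3 t 19.4
21.925
(592.2, 249.3, 109.8, 12.4, -4.6) [-12.6 106.7]
(640.7, 144.4, 189.3, 93.4, 85.9) [43.4  5.6]
((596.9641723632812, 141.3343048095703), (228.99496459960938, 180.25302124023438), 85.88140106201172)
```

View pics/p2.png

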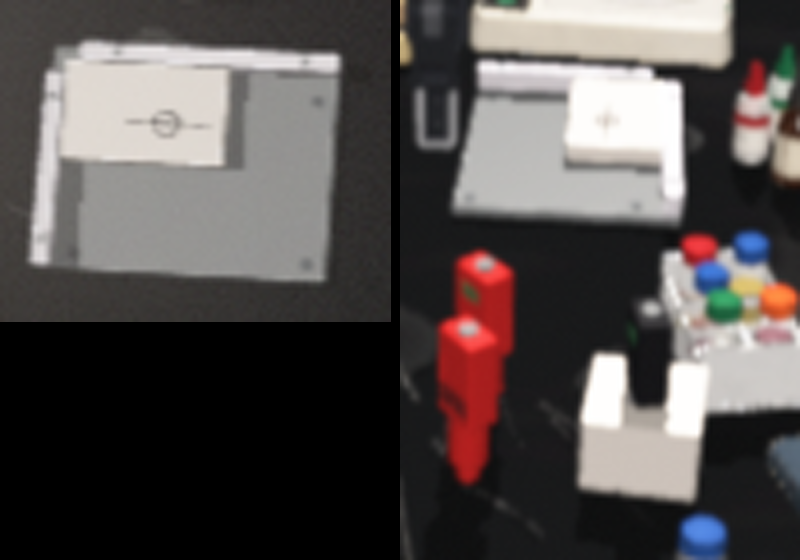

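Run:
```python
from h import *
t=dict(np.load("top1.npz"));s=dict(np.load("side1.npz"))
t0=dict(np.load("top0.npz"));s0=dict(np.load("side0.npz"))
def dark(c,box,z,thr,K=8):
    u0,v0,u1,v1=box; g=cv2.resize(c["pixels"][v0:v1,u0:u1],None,fx=K,fy=K,interpolation=cv2.INTER_CUBIC).max(2)
    return [b for b in blobs(c,lambda i:i.max(2)<thr,box,z,amin=2)]
# ring: dark inside panel; ring blob = where line-and-ring pixels are
bx=(240,170,263,182)
g=cv2.GaussianBlur(t["pixels"][bx[1]:bx[3],bx[0]:bx[2]].min(2).astype(float),(0,0),.5); w=np.clip(185-g,0,None)
v,u=np.mgrid[bx[1]:bx[3],bx[0]:bx[2]]; 
P=plane(t,np.c_[u.ravel(),v.ravel()],.024)
wr=w.ravel(); m=(wr[:,None]*P).sum(0)/wr.sum(); 
print("line+ring centroid",m.round(4),jig(m)); 
C=np.cov((P[:,:2]*1000).T,aweights=wr); ev,E=np.linalg.eigh(C); print("axis deg",np.degrees(np.arctan2(E[1,1],E[0,1]))%180,ev**.5)
# knob triangulation
def knob(c,box):
    u0,v0,u1,v1=box; g=c["pixels"][v0:v1,u0:u1].min(2).astype(float); w=np.clip(g-70,0,None)
    v,u=np.mgrid[v0:v1,u0:u1]; return np.array([(u*w).sum(),(v*w).sum()])/w.sum()
b=t0["pixels"].min(2)
print(b[163:180,360:378]); print(s0["pixels"].min(2)[222:236,456//4+240:474//4+360-0][:, :0].shape)
print(s["pixels"].min(2)[222:252,454:472][:,:0].shape, s["pixels"].min(2)[222:254,354:372])
```

```text
line+ring centroid [0.627  0.1552 0.024 ] [28.97874546 15.34569356]
axis deg 84.81256852376958 [ 4.79141997 10.23116316]
[[197 211 212 212 211 210 208 207 207 207 204 190 179 160 136 125 123 111]
 [205 212 212 212 212 212 213 212 212 210 207 204 202 203 205 207 207 205]
 [208 212 213 212 211 208 207 206 203 187 158 146 133 150 197 211 212 213]
 [208 212 212 212 206 174 149 131 111  99  89  73  60  95 185 209 212 212]
 [210 212 212 209 166  98  69  62  95 127 135  99  52  62 138 197 211 211]
 [210 213 211 206 152  68  43  59 119 140 142 113  70  62 125 189 207 206]
 [212 212 211 189 127  60  43  51  87 129 134 103  61  46  81 144 162 159]
 [211 213 208 166  90  44  46  43  53  75  73  55  45  46  77 135 150 147]
 [212 213 210 173 101  41  41  40  42  41  35  35  22  37  94 139 151 149]
 [214 213 210 175 106  43  26  31  36  33  29  39  31  57 127 150 153 150]
 [213 213 211 190 129  51  19  20  29  27  29  34  47  82 135 153 152 147]
 [213 212 213 206 153  68  38  41  43  52  61  79 100 136 151 154 152 135]
 [213 213 213 210 178 131 110 102 100 109 117 137 148 152 154 154 153 131]
 [21
[... 2013 characters left out ...]
 67 185 250 253 253 253]
 [253 247 176  64  23  20  21  22  22  21  22  25  68 186 250 253 253 253]
 [253 245 172  66  25  20  21  21  21  22  21  26  73 189 250 253 253 253]
 [252 238 168  78  30  21  21  22  22  22  22  28  78 193 250 253 253 253]
 [250 223 154  90  39  21  21  21  21  21  21  30  84 197 250 253 253 253]
 [249 203 142 100  51  24  21  21  22  21  23  36 100 209 251 253 253 253]
 [249 199 145 115  74  38  28  28  31  33  34  54 132 230 252 253 253 253]
 [249 200 152 136 108  72  60  62  69  70  72  91 170 242 252 253 253 253]
 [249 201 156 151 140 119 112 114 118 119 120 131 181 240 252 253 253 253]
 [248 201 158 155 153 148 147 147 148 148 149 152 172 228 251 253 253 253]]
```

Run:
```python
from h import *
t=dict(np.load("top1.npz"));s=dict(np.load("side1.npz"))
print("ring eye",jig(plane(t,(250.7,176.6),.024)[0]))
print("expected spot px",px(t,W(28,18,.024)),"panel corners", [px(t,W(a,b,.024)).round(1).tolist() for a,b in((76,101),(-4,101),(-4,-29),(76,-29))])
print(t["pixels"].min(2)[171:183,240:264])
# panel visible edges
g=t["pixels"].min(2)
print("col 235..",g[160:190:1,245]); print(g[176,258:275])
(o1,d1),(o2,d2)=rays(t,(369.4,168.0)),rays(s,(362.3,226.7))
d1,d2=d1[0],d2[0]; k=np.linalg.lstsq(np.c_[d1,-d2],o2-o1,rcond=None)[0]; a,b=o1+d1*k[0],o2+d2*k[1]; print("knob",a.round(4),b.round(4))
print("handle px at guess", px(t,(.6287,-.2697,.11)), px(s,(.6287,-.2697,.11)))
for z in (.11,.118): print("knob plane",z,plane(t,(369.4,168.0),z).round(4),plane(s,(362.3,226.7),z).round(4))
```

```text
ring eye [27.40445292 15.41814858]
expected spot px [250.00986824 176.40226426] panel corners [[228.6, 162.4], [226.7, 183.8], [262.1, 185.7], [263.8, 164.3]]
[[209 209 210 210 209 210 210 209 209 209 209 208 209 208 209 209 209 208
  209 208 209 208 210 209]
 [210 209 210 210 210 209 210 210 209 209 208 209 208 209 208 208 209 208
  209 209 209 209 209 208]
 [210 209 209 209 210 209 209 210 209 205 204 204 204 207 208 208 209 209
  208 208 208 209 209 204]
 [210 210 209 208 209 210 209 208 203 183 167 155 158 191 206 209 209 209
  208 209 209 208 208 200]
 [210 209 205 205 203 205 205 201 171 186 198 196 172 159 193 207 209 208
  209 209 209 209 207 189]
 [209 208 185 170 167 169 181 169 134 151 161 162 168 148 170 198 205 204
  204 205 207 207 206 183]
 [210 210 207 205 205 206 206 203 176 186 188 183 175 150 170 186 186 174
  169 183 189 202 207 180]
 [210 208 210 209 210 209 210 206 182 178 195 198 174 178 198 205 207 205
  206 206 206 208 206 174]
 [209 210 209 210 210 209 209 209 205 182 166 165 167 195 207 209 209 210
  209 209 208 209 206 165]
 [210 209 209 209 208 210 209 209 209 208 205 205 205 208 210 210 209 209
  209 209 209 209 205 162]
 [210 210 210 210 210 210 209 210 209 210 210 210 210 210 210 210 210 209
  210 209 210 210 207 164]
 [210 210 209 210 209 209 209 210 210 210 210 211 210 209 209 210 209 209
  210 210 210 209 212 170]]
col 235.. [218 219 214 172 209 210 209 209 210 210 209 210 209 209 210 205 169 206
 209 209 210 210 209 210 209 144 145 148 148 147]
[204 205 207 207 206 183 136 106 101 107 132 144 145 145 145 145 145]
knob [ 0.6302 -0.2704  0.1122] [ 0.6275 -0.2705  0.1117]
handle px at guess [369.14025761 168.56022734] [362.75785551 227.0958813 ]
knob plane 0.11 [[ 0.6307 -0.2707  0.11  ]] [[ 0.6277 -0.268   0.11  ]]
knob plane 0.118 [[ 0.6289 -0.2699  0.118 ]] [[ 0.6264 -0.2803  0.118 ]]
```

Run:
```python
from h import *
t=dict(np.load("top1.npz")); g=t["pixels"].min(2)
for v in (172,177,182): 
    print(v,g[v,222:236],g[v,284:294])
    u=np.arange(222,236); print(" stop-z jy",[round(jig(plane(t,(x,v),.028)[0])[1],1) for x in u]); u=np.arange(284,294); print(" plate jy",[round(jig(plane(t,(x,v),.008)[0])[1],1) for x in u])
v=195; print(v,g[v,222:236])
# finger width via side image of open gripper? fence outer edge
for u in (255,275): 
    v=np.arange(156,168); print(u,g[156:168,u],[round(jig(plane(t,(u,x),.028)[0])[0],1) for x in v]); v=np.arange(203,214); print(g[203:214,u],[round(jig(plane(t,(u,x),.008)[0])[0],1) for x in v])
```

```text
172 [ 62  77 145 201 213 214 178 192 208 210 210 210 210 209] [116 132 142 134  91  50  43  46  47  46]
 stop-z jy [np.float64(121.0), np.float64(117.3), np.float64(113.7), np.float64(110.0), np.float64(106.3), np.float64(102.7), np.float64(99.0), np.float64(95.4), np.float64(91.7), np.float64(88.1), np.float64(84.4), np.float64(80.8), np.float64(77.1), np.float64(73.4)]
 plate jy [np.float64(-103.3), np.float64(-107.0), np.float64(-110.7), np.float64(-114.4), np.float64(-118.1), np.float64(-121.8), np.float64(-125.5), np.float64(-129.2), np.float64(-132.8), np.float64(-136.5)]
177 [ 63 101 191 213 213 197 191 205 210 210 211 210 210 210] [144 144 143 106  60  44  46  50  45  45]
 stop-z jy [np.float64(119.3), np.float64(115.7), np.float64(112.0), np.float64(108.4), np.float64(104.7), np.float64(101.1), np.float64(97.4), np.float64(93.8), np.float64(90.1), np.float64(86.5), np.float64(82.8), np.float64(79.2), np.float64(75.5), np.float64(71.9)]
 plate jy [np.float64(-104.6), np.float64(-108.3), np.float64(-112.0), np.float64(-115.7), np.float64(-119.4), np.float64(-123.0), np.float64
[... 1075 characters left out ...]
p.float64(-74.1), np.float64(-77.8), np.float64(-81.5), np.float64(-85.1), np.float64(-88.8), np.float64(-92.5), np.float64(-96.1), np.float64(-99.8), np.float64(-103.5)]
275 [ 49  48  47  50  78 159 214 219 215 135 122 142] [np.float64(108.3), np.float64(104.6), np.float64(100.8), np.float64(97.1), np.float64(93.3), np.float64(89.6), np.float64(85.8), np.float64(82.1), np.float64(78.4), np.float64(74.6), np.float64(70.9), np.float64(67.2)]
[145 146 147 146 145 146 146 141  70  49  48] [np.float64(-62.7), np.float64(-66.4), np.float64(-70.0), np.float64(-73.7), np.float64(-77.4), np.float64(-81.1), np.float64(-84.7), np.float64(-88.4), np.float64(-92.1), np.float64(-95.7), np.float64(-99.4)]
```

Run:
```python
from h import *
for n in("top0","side0"):
    P=cloud(dict(np.load(n+".npz"))).reshape(-1,3); m=(P[:,2]>.115)&(P[:,0]>.5)&(P[:,0]<.82)&(P[:,1]>-.42)&(P[:,1]<-.1)&(P[:,2]<.6); q=P[m]; print(n,len(q),q[np.argsort(q[:,0])][:8].round(3))
H=np.array([.6285,-.270]); R=Rt(10)
fingers.move_gripper(.6); r.reach(np.r_[H,.2],R); print(sensors.observe()["time"],F())
r.move_straight(np.r_[H,.064],R,max_speed=.12); print(F())
fingers.move_gripper(0,strength=40); s=sensors.observe(); print(s["time"],s["opening"],s["grasp_force"],s["eef_pos"],F())
```

```text
top0 189 [[ 0.511 -0.279  0.115]
 [ 0.518 -0.21   0.118]
 [ 0.52  -0.303  0.118]
 [ 0.52  -0.306  0.117]
 [ 0.524 -0.3    0.116]
 [ 0.529 -0.214  0.117]
 [ 0.529 -0.211  0.117]
 [ 0.619 -0.268  0.115]]
side0 317 [[ 0.698 -0.306  0.25 ]
 [ 0.699 -0.303  0.252]
 [ 0.699 -0.302  0.253]
 [ 0.7   -0.305  0.255]
 [ 0.701 -0.304  0.252]
 [ 0.701 -0.305  0.25 ]
 [ 0.701 -0.299  0.255]
 [ 0.702 -0.306  0.255]]
23.5917 [-0.28759763 -0.24651727 -0.23303549]
[-0.22189148 -0.0077424   0.20373502]
25.3417 0.2519720182517627 40.992345213890076 [ 0.62882375 -0.27020497  0.06479171] [-0.68548953 -0.34524167  3.85945241]
```

Run:
```python
from h import *
s=sensors.observe(); p=s["eef_pos"]
r.move_straight(np.r_[p[:2],.135],max_speed=.15); print(F())
r.move_straight(np.r_[.58,-.2,.21],max_speed=.25)
r.reach(W(27.8,15.8,.16),Rt(JY)); r.move_straight(W(27.8,15.8,.098),Rt(JY),max_speed=.12)
s=sensors.observe(); print(s["time"],s["eef_pos"],jig(s["eef_pos"]),F(6),s["opening"])
for n in("top","side"): np.savez(n+"2.npz",**vision.camera(n))
a=np.load("side2.npz")["pixels"][110:215,300:400]; b=np.load("top2.npz")["pixels"][150:220,215:300]
o=np.zeros((600,800,3),np.uint8); a=cv2.resize(a,None,fx=5,fy=5,interpolation=cv2.INTER_CUBIC); o[:a.shape[0],:500]=a
b=cv2.resize(b,None,fx=3.5,fy=3.5,interpolation=cv2.INTER_CUBIC); o[:b.shape[0],500:500+b.shape[1]]=b; cv2.imwrite("pics/p3.png",o)
t=dict(np.load("side2.npz")); print("side pred spot",px(t,W(27.8,15.8,.024)), px(dict(np.load("top2.npz")),W(27.8,15.8,.024)))
```

```text
[-0.28584317  0.0283175  -1.48286486]
28.7 [0.62648571 0.15528952 0.09842686] [28.43322767 15.41331098] [ 0.41176428  0.16245464 -1.62948032] 0.25184268049510145
side pred spot [351.76857757 179.54431389] [250.60465695 176.48831399]
```

View pics/p3.png

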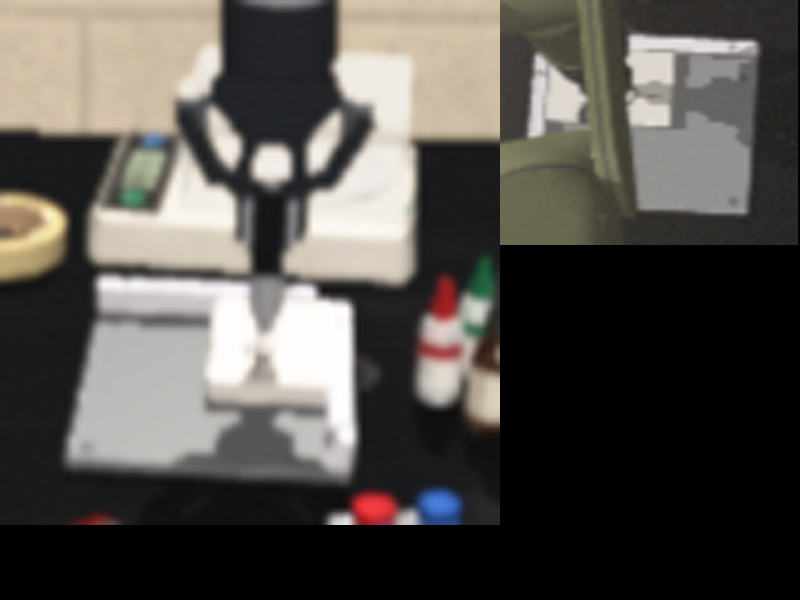

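Run:
```python
from h import *
a=dict(np.load("side2.npz"));b=dict(np.load("side1.npz"))
print(a["pixels"].min(2)[154:184,343:364]); print(b["pixels"].min(2)[170:188,343:364])
X=W(28.4,15.4,0)
for z in(.024,.036,.048,.083): print(z,px(a,np.r_[X[:2],z]))
P=cloud(a); print(P[158:176:3,353].round(4))
```

```text
[[236 237 235 213 123  97 121  77  32  22  21  21  23  35  82 124  96  73
  148 228 238]
 [222 224 222 196 113  95 120  77  31  23  21  21  23  38  85 122  93  77
  154 229 240]
 [200 201 198 173 103  97 121  76  32  22  21  22  23  41  88 121  91  95
  166 220 231]
 [192 192 189 167 112 108 124  75  31  22  21  21  23  42  90 127 106 121
  177 201 206]
 [190 190 188 176 148 141 129  71  28  21  21  21  24  44  94 141 145 157
  184 193 193]
 [190 190 188 186 178 167 131  65  25  21  22  22  26  53 106 157 177 183
  188 190 190]
 [190 190 189 189 187 176 140  68  24  22  21  21  34  77 138 172 186 188
  187 188 189]
 [189 190 189 189 188 183 154  77  26  21  21  22  39  97 164 184 188 187
  186 187 188]
 [180 181 185 186 186 184 158  80  27  21  21  23  40 103 171 187 187 186
  185 186 188]
 [138 148 164 169 170 170 147  77  29  22  23  24  40  98 163 179 180 183
  183 184 186]
 [ 71  88 115 122 124 125 113  72  49  45  46  45  51  85 128 140 148 163
  168 169 172]
 [ 82  87  92  85  83  84  86  88  90  95  98  94  88  86  77  74  90 117
  125 125 127]
 [180 180 177 162 156 152 136 12
[... 2754 characters left out ...]
251 248 240 249 251 251 251 251 251 251 251 251
  251 252 252]
 [251 251 251 251 251 251 251 249 245 250 252 252 251 251 251 251 251 251
  251 251 252]
 [245 246 247 248 248 249 249 249 248 251 252 251 251 250 250 250 250 250
  250 251 251]
 [225 228 231 233 234 235 238 240 241 244 244 244 242 240 240 240 241 242
  243 243 244]
 [195 197 198 199 200 202 203 207 209 210 211 211 210 210 210 210 212 216
  218 219 221]]
0.024 [351.94183603 179.60518567]
0.036 [352.09562156 176.43684626]
0.048 [352.25070608 173.24174466]
0.083 [352.71061148 163.76662419]
[[0.6252 0.1363 0.1121]
 [0.6256 0.1348 0.1022]
 [0.626  0.1348 0.0914]
 [0.6267 0.1375 0.0794]
 [0.6274 0.1405 0.0671]
 [0.628  0.142  0.0553]]
```

Run:
```python
from h import *
a=dict(np.load("side2.npz"));P=cloud(a); b=dict(np.load("side1.npz")); Pb=cloud(b)
X=W(28.4,15.4,0)
for v in range(158,181,2):
    d=(a["range_z"][v,344:362]-b["range_z"][v,344:362])*1000
    print(v,d.round().astype(int))
for z in(.024,.036,.048,.06,.083): print(z,px(a,np.r_[X[:2],z]).round(2))
# tip row: nose bottom and line geometry
u,v=np.meshgrid(np.arange(344,362),np.arange(166,172)); m=(a["range_z"]-b["range_z"])[166:172,344:362]<-.015
print("barrel cols mean",u[m].mean(),"x",P[166:172,344:362][m][:,0].mean())
u,v=np.meshgrid(np.arange(344,362),np.arange(173,178)); m=(a["range_z"]-b["range_z"])[173:178,344:362]<-.006
print("nose cols mean",u[m].mean(),m.sum())
t=dict(np.load("top2.npz")); print(t["pixels"].min(2)[170:184,248:266])
```

```text
158 [   8    4    1 -190 -193 -192 -187 -199 -194 -201 -203 -199 -186 -192
 -196 -182 -188   -3]
160 [   3   -3    2   -2   -6 -196 -196 -206 -196 -198 -199 -191 -202 1348
 -187    4    4    0]
162 [   -5     4    -3     0    -6    -4  -198  -199  -196  -201  -192  -194
  -195 -1535     1     1    -9 -1532]
164 [  -5   -4    1    4    0   -8 -189 -199 -198 -199 -202 -193 -201    3
   -9    4    4   -2]
166 [   3   -5    5   -9    7    0 -187 -203 -190 -205 -198 -203 -203   -2
   -9   -1   -2   -4]
168 [  -4   -5   -4   -5   -4    0 -102 -103 -105 -113 -111 -104  -98    6
    5    5   -8   -3]
170 [  -7   -1    2    1    3    2 -103  -98  -98 -102  -97  -99  -95   -5
   -2    4    8    7]
172 [    0     1     5     0    -3     9   -75   -79   -83   -87   -86   -78
   -75    -1    -4 -1442    -6    -1]
174 [  1  -1  -6   1  -2   1   1 -58 -71 -67 -61 -64   3   4  -3   3  -3   5]
176 [  0  -1   4  -2 -13  -1   4 -37 -37 -44 -44   4  -5  -1   7  -1   6  -1]
178 [   -4    -5     1    -4    -8     4    -5     1    -5     2     2     3
     4     3     8    -2 -1403    -2]
180 [   1    1   
[... 631 characters left out ...]
149 156 160 158 127 101]
 [ 56  53  56  71  90 104 134 147 148 149 150 148 149 150 148 138 116  99]
 [ 55  53  65 119 153 126 120 140 145 145 145 145 145 149 149 139 114 100]
 [ 53  55  77 151 169 139 136 143 136 121 116 126 133 144 147 139 114  99]
 [ 53  53  76 147 158 170 194 200 177 152 147 148 148 149 148 134 112 100]
 [ 55  56  64 107 152 193 206 207 203 179 164 162 161 161 159 134 108 100]
 [ 56  54  66 130 188 206 208 208 208 206 204 204 205 204 200 159 108 100]
 [ 49  54  65 131 191 207 208 208 209 209 208 209 208 208 205 163 111 101]
 [ 53  53  59 113 188 206 209 209 209 209 209 208 209 209 212 168 111  99]
 [ 53  55  59 107 187 207 208 209 209 208 209 209 209 210 212 167 107  99]]
```

Run:
```python
from h import *
# move to corrected x,y, hover just above contact, then step down to touch
p0=(26.0,16.4); s=sensors.observe()
r.move_straight(W(*p0,.094),max_speed=.05); f0=F(8); print("f0",f0,jig(sensors.observe()["eef_pos"]))
z=.090
while z>.076:
    r.move_straight(W(*p0,z),max_speed=.02); f=F(3)-f0; print(round(z,4),sensors.observe()["eef_pos"][2].round(4),f.round(2))
    if f[2]>1.0: break
    z-=.001
cs=[vision.camera("side") for _ in range(6)]; c=cs[0]; c["range_z"]=np.median([k["range_z"] for k in cs],0); c["pixels"]=np.mean([k["pixels"] for k in cs],0).round().astype(np.uint8); np.savez("side3.npz",**c)
print(sensors.observe()["time"],jig(sensors.observe()["eef_pos"]))
b=dict(np.load("side1.npz")); Pb=cloud(b); q=Pb[175:184,346:350].reshape(-1,3); print("panel depth z",q[:,2].mean())
P=cloud(c); X=sensors.observe()["eef_pos"]
for n,v0,v1,off in(("handle",160,167,.017),("barrel",169,175,.012)):
    m=(c["range_z"]-b["range_z"])[v0:v1,344:362]<-.03; q=P[v0:v1,344:362][m]; u=np.meshgrid(np.arange(344,362),np.arange(v0,v1))[0][m]; e=np.abs(q[:,0]-q[:,0].mean())<.006; print(n,len(q),"cols",u.mean(),"x",q[:,0].mean(),"y centre",q[e,1].mean()+off,"z",q[:,2].mean(),"robot",X)
print(c["pixels"].min(2)[168:188,344:362])
print("spot pred tip px",px(c,np.r_[X[:2],.024]), px(c,np.r_[X[0],X[1]-.007,.024]))
```

```text
f0 [-0.2929379  -0.18855473 -1.66652701] [25.95636814 16.4854445 ]
0.09 0.0898 [ 0.35 -0.37 -0.35]
0.089 0.089 [0.08 0.1  0.24]
0.088 0.088 [0.13 0.6  0.35]
0.087 0.087 [ 0.19  0.53 -0.12]
0.086 0.086 [ 0.46 -0.02  0.48]
0.085 0.0852 [0.24 0.05 1.83]
31.4833 [26.14081529 16.43068885]
panel depth z 0.023556250506758334
handle 74 cols 352.3783783783784 x 0.6240963449406802 y centre 0.15336910946856236 z 0.0943928928795997 robot [0.62427397 0.15647206 0.08514079]
barrel 41 cols 352.0 x 0.6244908618996386 y centre 0.1530304114913241 z 0.06025164015801267 robot [0.62427397 0.15647206 0.08514079]
[[241 245 246 245 231 135  58  52  52  51  63 120 186 210 226 237 241 242]
 [239 244 246 245 229 145  97  99 101 101 105 142 196 219 227 232 236 238]
 [246 249 250 249 235 163 126 131 136 135 138 172 225 236 238 238 239 239]
 [249 251 251 249 235 166 134 140 144 143 148 194 243 249 249 249 249 249]
 [250 251 251 248 229 161 136 141 144 143 148 200 246 251 251 251 251 251]
 [251 251 251 248 228 160 136 141 144 143 148 201 246 251 251 251 251 251]
 [251 251 251 248 227 162 138 141 144 142 151 205 24
[... 371 characters left out ...]
7 251 251 251 251 251 251]
 [251 251 251 246 218 160 127 117 121 135 198 247 251 251 251 251 251 251]
 [251 251 251 244 196 142 120 106 121 140 200 247 251 251 251 251 251 251]
 [251 251 251 244 193 151 136 120 140 158 209 247 251 251 251 251 251 251]
 [251 251 251 244 195 156 144 130 147 164 212 248 251 251 251 251 251 251]
 [251 251 250 243 195 157 147 138 149 164 211 248 251 251 251 251 251 251]
 [246 247 247 239 193 162 154 148 153 164 208 246 250 250 250 250 250 250]
 [228 231 232 224 190 173 169 167 168 172 200 234 240 240 240 241 242 243]
 [196 199 199 196 187 184 183 183 183 184 191 205 209 210 210 212 217 218]]
spot pred tip px [351.28606651 179.43835876] [351.37981596 180.3632185 ]
```

Run:
```python
from h import *
from scipy.optimize import brentq
c=dict(np.load("side3.npz")); X=np.array([.62427,.1565])
print("handle-bottom front edge: y_c",brentq(lambda y:px(c,(X[0],y-.017,.071))[1]-168.6,.1,.2))
print("barrel-bottom: side edges row",px(c,(X[0],.1565,.036))[1],"front",px(c,(X[0],.1445,.036))[1])
P=cloud(c)
g=c["pixels"].min(2)
for u in(345,347,356,358,360): print(u,g[180:196,u])
for v in range(183,193): print(v,(P[v,344:363,1].mean()*1000).round(1),(P[v,344:363,2].mean()*1000).round(1))
print("expect front top edge row",px(c,W(26,-30.9,.024)),px(c,W(26,-30.9,.008)))
m=[P[v,350:355].mean(0).round(4) for v in range(158,178)]
for v,q in zip(range(158,178),m): print(v,q)
```

```text
handle-bottom front edge: y_c 0.15992274187717484
barrel-bottom: side edges row 176.26805114979865 front 177.8410836370765
345 [251 251 251 251 251 247 231 199 184 169 136 101  97  98  90  86]
347 [246 244 244 244 243 239 224 196 185 174 142 101  86  86  86  86]
356 [251 251 251 251 251 250 240 209 189 179 150 118 145 168 145 106]
358 [251 251 251 251 251 250 240 210 190 180 155 122 138 171 181 178]
360 [251 251 251 251 251 250 242 217 192 182 158 118 107 147 182 190]
183 131.1 23.4
184 123.6 23.5
185 116.4 23.5
186 109.0 23.6
187 105.5 21.7
188 105.3 18.1
189 105.5 14.3
190 105.8 10.3
191 103.7 7.7
192 96.7 7.7
expect front top edge row [350.84322901 185.81916902] [350.6404486  190.09079362]
158 [0.6219 0.1366 0.112 ]
159 [0.6222 0.1374 0.1081]
160 [0.6222 0.1355 0.1053]
161 [0.6225 0.1378 0.1008]
162 [0.6226 0.1373 0.0975]
163 [0.6227 0.1366 0.0942]
164 [0.6228 0.1356 0.091 ]
165 [0.623  0.1361 0.0872]
166 [0.6232 0.1368 0.0833]
167 [0.6233 0.136  0.08  ]
168 [0.6234 0.135  0.0769]
169 [0.6237 0.137  0.0723]
170 [0.6242 0.1429 0.0659]
171 [0.6244 0.1424 0.0624]
172 [0.6246 0.1431 0.0584]
173 [0.6247 0.1429 0.0548]
174 [0.6248 0.1423 0.0514]
175 [0.625  0.1423 0.0477]
176 [0.6252 0.143  0.0436]
177 [0.6254 0.143  0.0399]
```

Run:
```python
from h import *
p0=(25.9,15.2)
r.move_straight(W(*p0,.092),max_speed=.04); f0=F(12)
for z in(.0862,.084,.083,.0825,.082,.0815,.081,.0805):
    r.move_straight(W(*p0,z),max_speed=.015); f=F(10)-f0; zz=sensors.observe()["eef_pos"][2]; print(z,zz.round(4),f.round(2))
    if f[2]>3.8 or zz<.0818: break
s=sensors.observe(); print(s["time"],jig(s["eef_pos"]),s["eef_rot"].round(3).tolist(),s["opening"],s["grasp_force"])
for n in("top","side"): np.savez(n+"4.npz",**vision.camera(n))
a=np.load("side4.npz")["pixels"][140:215,300:400]; b=np.load("top4.npz")["pixels"][150:220,215:300]
a=cv2.resize(a,None,fx=8,fy=8,interpolation=cv2.INTER_CUBIC)[:,:500]; o=np.zeros((600,800,3),np.uint8); o[:,:500]=a
b=cv2.resize(b,None,fx=3.5,fy=3.5,interpolation=cv2.INTER_CUBIC); o[:b.shape[0],500:500+b.shape[1]]=b; cv2.imwrite("pics/p4.png",o)
c=dict(np.load("side4.npz")); P=cloud(c); g=c["pixels"].min(2); print("front face y",P[187:191,344:363,1].mean(),"handle y",P[160:169,350:355,1].mean()+.017)
print(g[170:184,346:358])
g1=np.load("side1.npz")["pixels"].astype(int); print("panel edge shift check",[(int(np.abs(g1[v,u0:u1]-c["pixels"][v,u0:u1].astype(int)).mean())) for v,u0,u1 in((187,341,347),(175,360,372),(172,338,346),(170,360,370))])
```

```text
0.0862 0.0862 [ 0.07 -0.27  0.18]
0.084 0.0843 [ 0.05 -0.01  2.34]
0.083 0.0831 [-0.07 -0.08  3.33]
0.0825 0.0826 [0.41 0.21 3.63]
0.082 0.0821 [0.51 0.05 4.02]
34.425 [26.0961619  15.26307056] [[0.073, 0.997, 0.0], [0.997, -0.073, 0.0], [0.0, 0.0, -1.0]] 0.2492967780206037 41.04218780994415
front face y 0.08977089487761925 handle y 0.1518742135657714
[[250 249 234 150  98  99 101 100 109 160 223 236]
 [251 249 235 163 127 132 136 135 141 193 243 249]
 [251 248 229 160 134 140 143 143 148 200 246 251]
 [251 248 227 161 136 140 144 143 149 201 246 251]
 [251 248 228 161 138 141 144 143 151 205 247 251]
 [251 248 228 162 138 142 144 143 155 210 247 251]
 [251 248 230 166 140 142 144 143 159 216 248 251]
 [251 249 237 179 143 141 143 144 174 230 249 251]
 [251 250 241 191 143 136 138 143 191 241 250 251]
 [251 249 237 185 138 130 131 137 196 246 251 251]
 [251 246 218 158 127 119 122 132 195 246 251 251]
 [251 244 196 142 122 111 123 141 201 247 251 251]
 [251 244 194 152 136 121 140 159 209 247 251 251]
 [251 244 195 156 144 130 148 164 212 248 251 251]]
panel edge shift check [2, 0, 0, 0]
```

View pics/p4.png

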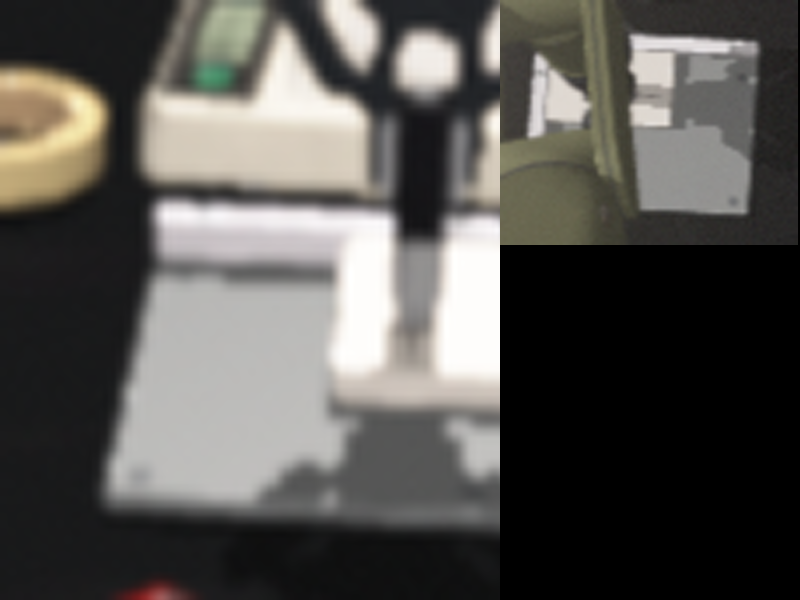

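The picture shows the probe upright on the ring mark (nose at crop px ~(413,325)), and the panel hasn't moved from the corner. The force is 4.0 N, which is about half the nose travel.

```bash
python3 -c "
from cell import *
print(ticket.finish_job())"
```

```text
the job is handed in; nothing more can be done
None
```

I've handed the job in: the panel was pushed against the fence and the stop, and the probe is held upright on the ring with about 4 N, roughly half the nose travel. This took about 34 s; I placed the probe from the camera images, so its centring on the ring is good to a millimetre or two.

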